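# Hang the chart board on the bedside rail and slide it to the pointer

## Robot

A 6-joint arm with a two-finger parallel gripper is mounted at the origin on a cart in front of the work surface, level with it; the furniture and walls round the work are solid. World frame = base frame: x ahead of the robot, y to its left, z up, the work surface at z = 0. Lengths are in m, angles in rad, forces in N, time in s.
With the tool pointing down it reaches from about 0.425 to 0.95 m from the base axis. Payload 3.5 kg.
Tool frame: the origin (TCP) lies at the very end of the fingers, on their centre line; the grasp point (between the pads) lies 19 mm behind it; z points along the fingers, y is the line along which they close (so a half turn about z gives the same grasp; the last joint's range is limited). The gripper opens to 85 mm and grips with 20 to 120 N. Pads are 22 mm wide; open, the fingers measure 114 mm over their backs; the gripper's body (76 mm by 85 mm) begins 54 mm behind the grasp point. The pads swing forward as they close: fully open they stand 13 mm farther back than shut.
Start: joints at [-1.394, 0.286, 1.577, -0, 1.279, -0.15], TCP at [0.217, -0.639, 0.231] pointing down, gripper open.
Joint ranges: [-2.77, 2.77], [-0.9, 2.22], [0.21, 2.48], [-1.53, 4.67], [0.24, 2.81], [-2.84, 2.84]. Speed limits (rad/s): [2.79, 2.79, 3.14, 3.14, 3.14, 3.14].

## Interface

Orientations are given as a unit quaternion [x, y, z, w].
In Python, from plant import ctrl, ticket, read_camera gives the robot as it stands (ctrl), with the cameras as plain functions and the job (ticket).
- The arm moves only by the shell command python3 inch.py [FORCE], which reads ROWS from standard input. ROWS is 1 to 10 rows, one to a line, with the numbers parted by spaces; each row has 7 numbers: dx, dy, dz in m, then a rotation vector rx, ry, rz in rad, then the opening from 0.0 (shut) to 1.0 (fully open); each row is the pose to reach, as a shift and turn from the pose commanded when the command began, along the tool's axes at that moment; what a row does not reach only later rows make up. A row lasts 1/8 s, in which the tool goes at most 0.0625 m and 0.188 rad, less where a joint would pass 70% of its speed; a pose out of reach is approached as far as the arm can. The fingers move at their own pace and stop on an object; FORCE is the grip in N (left out, the last holds). Time passes only in rows, so rows that do not move let the fingers close. It prints the time, the measured TCP pose, the force, the opening and the grip force at its end. Input that does not fit is refused with a message, and nothing moves.
- ctrl.get_state(): the state, without advancing time (a new reading comes with each control period).
- read_camera(name): name is "side" or "top" or "wrist"; returns a dict with "pixels" (480x640x3 uint8, red, green, blue), "camera_matrix" (3x3 intrinsics, pixels), "xyz" and "orientation" of the camera in the world. Camera axes: x right, y down, z forward; pixel columns grow to the right and rows downward; lengths in m; the calibration is good to about 2 mm. The wrist camera is an equidistant fisheye: a pixel r from the principal point sees the ray r / f radians off the axis. A picture is of the moment at which its call begins. There is no depth.
- ticket.sign_off(): hands the job in; it is judged then, once.
The state is a dict: "time": time; "qpos": joint angles; "dq": joint speeds; "joint_efforts": joint torques, N m; "eef_pos": TCP position; "tcp_rot": TCP orientation; "contact_force": force on the tool from outside, world axes, zero at the start; "wrist_torque": the same for the moment, N m; "opening": opening from 0.0 (shut) to 1.0 (fully open); "finger_force": force on a finger pad.
Only numpy, scipy, OpenCV 4.12 (cv2) and the standard library are available. Lean on these libraries where they do the work, as an engineer would, in place of code of your own. Each camera call takes 0.05 s, during which the arm holds its last target. There are 200 camera calls.

## Task

Take the chart board out of its holder by the tab on top and hook it over the rail's flat bar, with the plate on the robot's side, at a spot at least 8 cm along the bar from the pointer, on either side of it. Then, without lifting it off the bar again, slide it along until the middle of its tab is in line with the pointer's tip, and let go so that it hangs there by itself. Do not disturb the other things on the cabinet.

Things in the scene. Friction and masses are not known exactly. Their poses are not given: they have to be found in the camera images.
- board: grey chart board with a hook on top, loose, 0.13-0.25 kg, 176 mm tall. Origin: centre of the underside of the hook's bridge, which rests on the bar; 51 mm below the tab's top, 125 mm above the lower edge. z up, y along the width, x from the plate to the hook's back leg. Leans back up to 0.05 rad in the holder; hangs upright on the bar (heavy steel back leg).
- board_tab (a point): middle of the tab to grip, 31 mm straight above the board's origin; the tab is 12 mm thick in x, 32 mm wide in y and stands 45 mm above the 6 mm thick bridge
- board_hook (a point): middle of the hook's opening, 12 mm below the board's origin. Open downwards, 16 mm wide in x between front leg and back leg, both 44 mm wide in y. The back leg with its outward-flared lip reaches 33 mm below the board's origin and 17 mm behind it (+x).
- board_plate (a point): centre of the plate, 79 mm below and 11 mm in front (-x) of the board's origin. Plate 90 mm wide in y, 92 mm high, 6 mm thick, a sheet of paper on its front; the foot, its lowest 12 mm, is 12 mm thick, the extra towards the front.
- board_front (a point): middle of the front face of the hook's bridge, on the plate's side: 14 mm in front (-x) of and 3 mm above the board's origin
- holder: low grey holder, fixed, 70 x 120 mm, origin at the centre of its underside. A groove along its y, 15 mm wide, open at the top and at both ends, holds the board's foot at x = 0; the groove's floor is 10 mm above the table, its front wall ends 44 mm and its back wall (+x) 84 mm above the table, below the hook. The board is drawn straight up.
- rail: rail stand, fixed: two white posts 24 x 18 mm at y = +-215 mm on flat feet, between them along y a flat steel bar, 10 mm thick in x, 25 mm high, its top 165 mm above the table and level with the posts' tops. Origin: centre of the stand on the table; x points away from the robot. 58 mm behind the bar runs a thin strip, its top 32 mm lower than the bar's, that carries the pointer.
- rail_mid (a point): middle of the top face of the bar, 165 mm above the rail stand's origin; axes as the rail stand's. The bar is free for the board's middle from y = -0.155 to +0.155 m.
- pointer: grey clip on the strip behind the bar, fixed: a flat arrow 54 mm long, 42 mm across, 8 mm thick, its tip towards the bar. Origin: at the tip, 26 mm behind (+x) the bar's middle plane, 2 mm below the bar's top; axes as the rail stand's. The mark is the tip's place along the bar (y). It stands clear of a board on the bar.
- pill_vial: orange vial with a white cap, 47 mm across, 118 mm tall, loose, standing behind the rail; origin at the centre of its underside; leave alone
- blister_blue: blister pack with blue tablets, 54 x 108 x 11 mm, lying loose in front of the rail; origin at the centre of its underside; leave alone
- thermometer: dark thermometer, 21 x 128 x 12 mm, lying loose in front of the rail; origin at the centre of its underside; leave alone
- cookie: round biscuit, about 106 x 97 x 32 mm, lying loose to the right of the holder; origin at the centre of its underside; leave alone

How it is judged:
By the outcome, as a careful person would: the job done as asked, in the order asked, and still so for the second after the job is handed in, with the robot touching nothing.
It also fails if it takes over 45 s, if anything falls off the work surface, if the arm or the gripper's body presses on something with over 40 N, if the wrist force passes 120 N, or if a joint passes its speed limit or range.

## Working session

There is one attempt and no reset: what is moved stays moved. The work goes in short steps, Python scripts to look and compute and a shell command to move; the robot and the scene stay as the last step left them, time stands still between calls to the robot, and variables do not carry over. Pictures are saved under pics/ and viewed, at most 10 in all, crops included, and the job is handed in when it is done.

```bash
ls; mkdir -p pics
cat > h.py <<'E'
import numpy as np, cv2
from scipy.spatial.transform import Rotation as R
from plant import ctrl, ticket, read_camera
def shot(n,f):
    c=read_camera(n); cv2.imwrite(f'pics/{f}.png',c['pixels'][...,::-1])
    np.savez(f'pics/{f}.npz',K=c['camera_matrix'],t=c['xyz'],q=c['orientation']); return c
def load(f):
    d=np.load(f'pics/{f}.npz'); q=d['q']; Rm=R.from_quat(q).as_matrix() if q.size==4 else q.reshape(3,3)
    return d['K'],d['t'],Rm
def plane(f,uv,ax,val):
    K,t,Rm=load(f); d=Rm@np.linalg.inv(K)@[uv[0],uv[1],1]; return t+d*(val-t[ax])/d[ax]
def proj(f,p):
    K,t,Rm=load(f); c=K@(Rm.T@(np.array(p)-t)); return (c[:2]/c[2]).round(1)
def tri(obs):
    A=np.zeros((3,3));b=np.zeros(3)
    for f,uv in obs:
        K,t,Rm=load(f); d=Rm@np.linalg.inv(K)@[uv[0],uv[1],1]; d/=np.linalg.norm(d); P=np.eye(3)-np.outer(d,d); A+=P;b+=P@t
    x=np.linalg.solve(A,b); return x.round(4)
E
python3 - <<'E'
from h import *
for n in('side','top'):
    shot(n,n); K,t,Rm=load(n); print(n,K.round(1).tolist(),t,Rm.round(3).tolist())
s=ctrl.get_state(); print(s['time'],s['eef_pos'],s['tcp_rot'],R.from_quat(s['tcp_rot']).as_matrix().round(3))
E
```

```text
inch.py
pics
plant.py
side [[470.7, 0.0, 317.4], [0.0, 470.7, 240.4], [0.0, 0.0, 1.0]] [0.33832901 0.64784732 0.42588072] [[-0.955, -0.08, 0.285], [-0.295, 0.349, -0.89], [-0.028, -0.934, -0.357]]
top [[569.0, 0.0, 315.0], [0.0, 569.0, 232.8], [0.0, 0.0, 1.0]] [ 0.39890897 -0.07704284  1.15969338] [[-0.012, -0.983, 0.186], [-1.0, 0.012, -0.002], [-0.001, -0.186, -0.983]]
0.1 [ 0.2165977  -0.63867965  0.23006715] [ 9.86676911e-01  1.62688487e-01 -9.51982328e-06 -1.06283280e-03] [[ 0.947  0.321 -0.   ]
 [ 0.321 -0.947  0.002]
 [ 0.    -0.002 -1.   ]]
```

View pics/side.png

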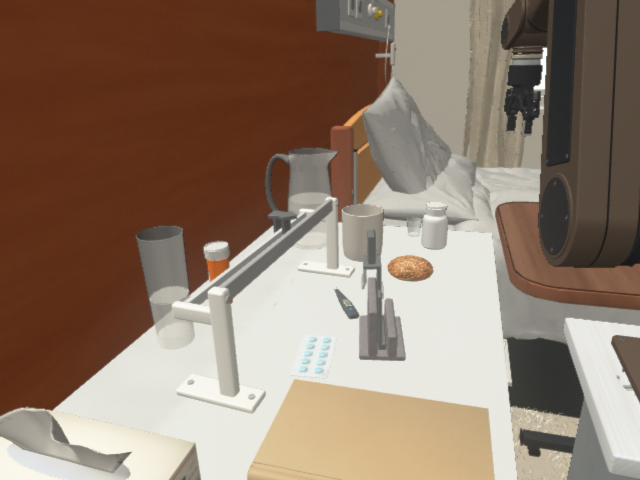

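View pics/top.png

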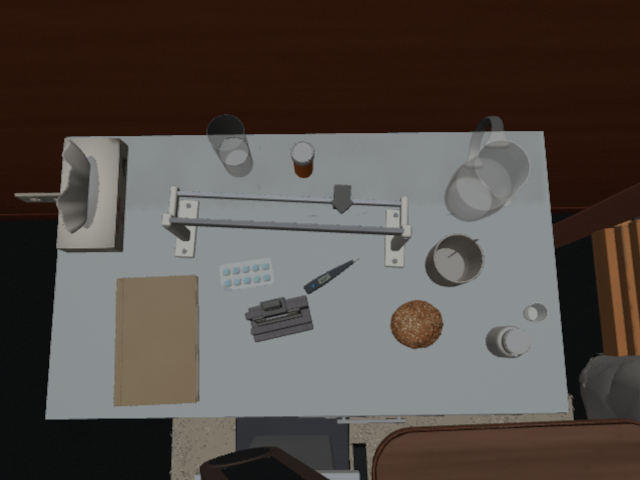

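The side view shows the board in its holder at about (375,300) and the rail left of centre. The top view shows the holder at (281,318), the bar from (165,220) to (410,230) and the pointer tip near (343,212). I'll enlarge these areas.

Run:
```python
from h import *
a=cv2.imread('pics/top.png'); 
c1=cv2.resize(a[280:350,235:325],None,fx=8,fy=8,interpolation=cv2.INTER_CUBIC)
cv2.imwrite('pics/c1.png',c1)
c2=cv2.resize(a[175:250,155:420],None,fx=3,fy=3,interpolation=cv2.INTER_CUBIC)
b=cv2.imread('pics/side.png'); c3=cv2.resize(b[190:365,250:450],None,fx=3,fy=3,interpolation=cv2.INTER_CUBIC)
cv2.imwrite('pics/c2.png',c2[:,:800]);cv2.imwrite('pics/c3.png',c3)
```

```text
(no output)
```

View pics/c1.png

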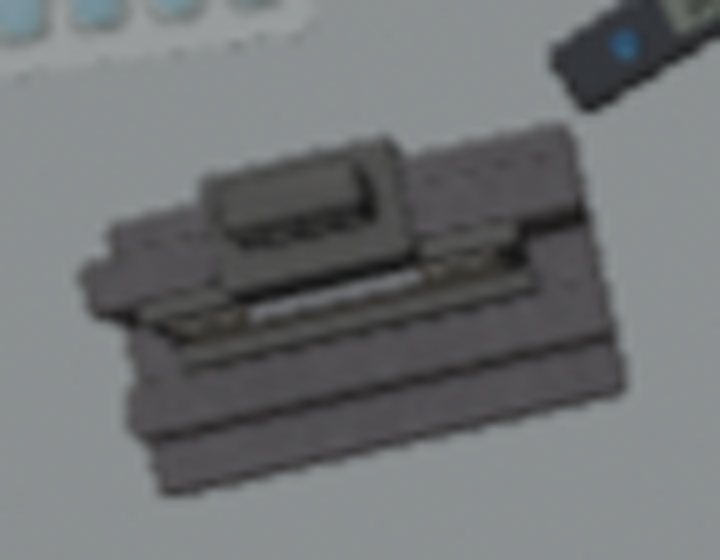

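View pics/c2.png

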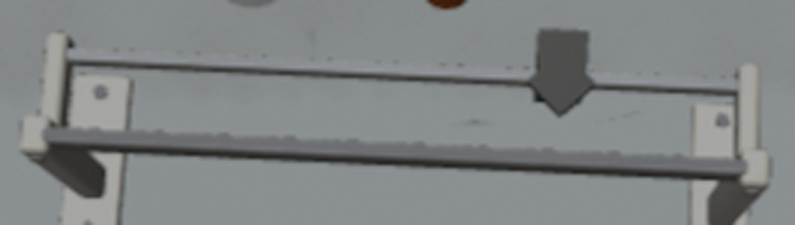

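View pics/c3.png

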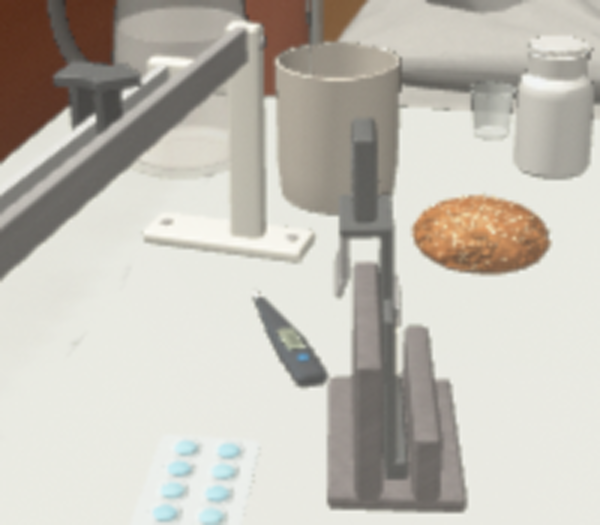

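The crops show:
- **c1:** the tab's top face is centred near (290,200), and the holder is yawed about 12°.
- **c2:** the post tops are near (34,134) and (757,165), and the pointer tip is at (560,116).
- **c3:** the tab's top end is near (363,120).

Next I'll compute the poses and check them with wireframes.

```bash
cat > est.py <<'E'
from h import *
def c1(p): return ((p[0]+.5)/8-.5+235,(p[1]+.5)/8-.5+280)
def c2(p): return ((p[0]+.5)/3-.5+155,(p[1]+.5)/3-.5+175)
tab=plane('top',c1((290,200)),2,.186)
Pl=plane('top',c2((34,134)),2,.165);Pr=plane('top',c2((757,165)),2,.165)
tip=plane('top',c2((560,115)),2,.167)
fl=plane('top',c1((175,495)),2,.01);fr=plane('top',c1((625,393)),2,.01)
print('tab',tab,'\nposts',Pl,Pr,np.linalg.norm(Pl-Pr),'\ntip',tip,'\nholder front',fl,fr,np.linalg.norm(fl-fr))
ry=np.arctan2(-(Pl-Pr)[0],(Pl-Pr)[1]); by=np.arctan2(-(fl-fr)[0],(fl-fr)[1])
rm=(Pl+Pr)/2
print('rail yaw',ry,'mid',rm,'holder yaw',by)
def rot(y): return R.from_euler('z',y).as_matrix()
print('tip in rail',rot(ry).T@(tip-rm))
def box(o,yaw,x0,x1,y0,y1,z0,z1):
    P=[o+rot(yaw)@np.array([x,y,z]) for x in(x0,x1) for y in(y0,y1) for z in(z0,z1)]
    return [(P[i],P[j]) for i in range(8) for j in range(i) if bin(i^j).count('1')==1]
def draw(boxes,out):
    ims=[]
    for f,(r0,r1,q0,q1),s in(('top',(175,350,155,420),3),('side',(190,365,170,450),2.85)):
        a=cv2.resize(cv2.imread(f'pics/{f}.png')[r0:r1,q0:q1],None,fx=s,fy=s,interpolation=cv2.INTER_CUBIC)
        for L in boxes:
            for A,B in L:
                k=[tuple(int(v) for v in ((proj(f,X)-[q0,r0]+.5)*s-.5).round()) for X in(A,B)]
                cv2.line(a,k[0],k[1],(0,0,255),1)
        ims.append(a[:,:795])
    h=min(i.shape[1] for i in ims); cv2.imwrite(out,cv2.resize(np.vstack([i[:,:h] for i in ims]),None,fx=.58,fy=.58) if 0 else np.vstack([i[:,:h] for i in ims]))
if __name__=='__main__':
    b=tab.copy(); b[2]-=.051
    draw([box(rm,ry,-.005,.005,-.215,.215,-.025,0),box(b,by,-.006,.006,-.016,.016,.006,.051),box(b,by,-.014,.008+.009,-.022,.022,0,.006),
      box(rm,ry,-.012,.012,.206,.224,-.15,0),box(rm,ry,-.012,.012,-.224,-.206,-.15,0),box(tip,ry,0,.054,-.0002,.0002,-.004,.004)],'pics/ov.png')
    a=cv2.imread('pics/ov.png');print(a.shape); H=a.shape[0]//2+13
    cv2.imwrite('pics/ov1.png',a[:525]);cv2.imwrite('pics/ov2.png',a[525:])
E
python3 est.py
```

```text
tab [ 0.45970166 -0.00192487  0.186     ] 
posts [0.61474892 0.18736575 0.165     ] [ 0.59062303 -0.24251393  0.165     ] 0.4305561543240127 
tip [ 0.62201822 -0.12612829  0.167     ] 
holder front [0.39828171 0.04002246 0.01      ] [ 0.42187436 -0.07189905  0.01      ] 0.11438110470152626
rail yaw -0.05606361145527211 mid [ 0.60268598 -0.02757409  0.165     ] holder yaw 0.20775481093274153
tip in rail [ 0.02482428 -0.09731609  0.002     ]
(1024, 795, 3)
```

View pics/ov1.png

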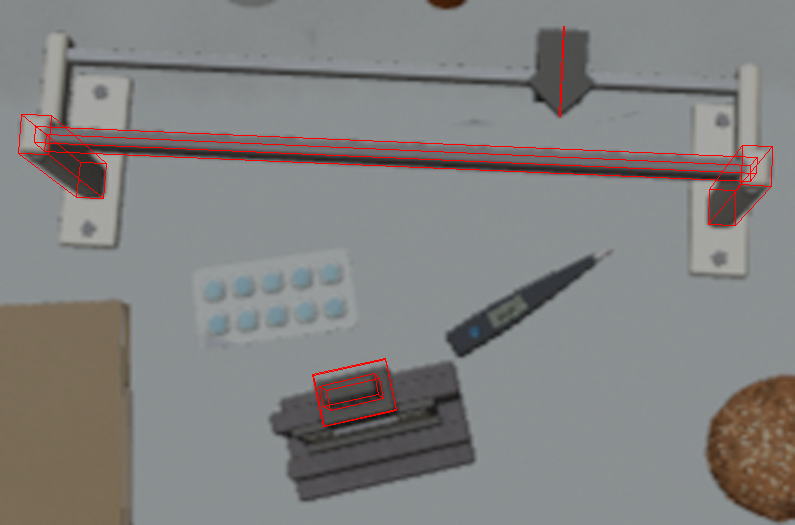

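View pics/ov2.png

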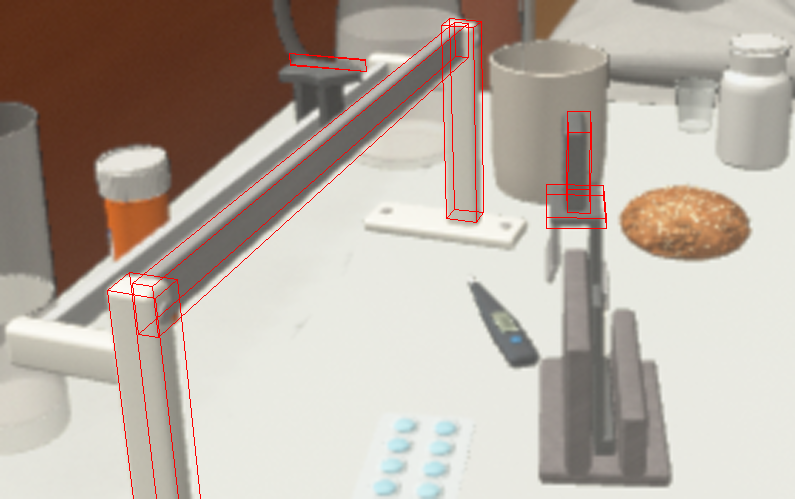

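Both overlays agree with the model to within about 2 mm. Next I'll approach the tab.

```bash
cat > go.py <<'E'
import sys; from h import *
# usage: go.py x y z yaw_of_tool_y -> shift/turn in tool axes from measured pose
x,y,z,w=map(float,sys.argv[1:5]); s=ctrl.get_state(); M=R.from_quat(s['tcp_rot']).as_matrix()
Y=np.array([np.cos(w),np.sin(w),0]); Z=np.array([0,0,-1.]); T=np.c_[np.cross(Y,Z),Y,Z]
print('d',(M.T@(np.array([x,y,z])-s['eef_pos'])).round(4),'rv',R.from_matrix(M.T@T).as_rotvec().round(4),'q',np.round(s['qpos'],2),'t',s['time'])
E
echo '0.266 -0.215 -0.04 0 0 -0.9 0.5
0.266 -0.215 -0.04 0 0 -0.9 0.5
0.266 -0.215 -0.04 0 0 -0.9 0.5
0.266 -0.215 -0.04 0 0 -0.9 0.5
0.266 -0.215 -0.04 0 0 -0.9 0.5
0.266 -0.215 -0.04 0 0 -0.9 0.5' | python3 inch.py
python3 go.py .4597 -.002 .26 .208
```

```text
time: 0.85
eef_pos: [0.4007, -0.3475, 0.2714]
tcp_rot: [0.817, 0.577, 0.0, -0.0]
contact_force: [0.9, 0.8, -0.5]
opening: 0.501
finger_force: 0.0
d [ 0.3454 -0.0599  0.0116] rv [ 3.000e-04 -3.000e-04 -5.486e-01] q [-0.91 -0.07  1.89  0.    1.32 -0.57] t 0.85
```

```bash
echo '0.345 -0.06 0.012 0 0 -0.5486 0.5
0.345 -0.06 0.012 0 0 -0.5486 0.5
0.345 -0.06 0.012 0 0 -0.5486 0.5
0.345 -0.06 0.012 0 0 -0.5486 0.5
0.345 -0.06 0.012 0 0 -0.5486 0.5
0.345 -0.06 0.012 0 0 -0.5486 0.5
0.345 -0.06 0.012 0 0 -0.5486 0.5
0.345 -0.06 0.012 0 0 -0.5486 0.5
0.345 -0.06 0.012 0 0 -0.5486 0.5' | python3 inch.py
python3 go.py .4597 -.002 .153 .208
python3 - <<'E'
from h import *
shot('wrist','w1'); K,t,Rm=load('w1'); print(K.tolist(),t,Rm.round(3).tolist())
E
```

```text
time: 1.98
eef_pos: [0.4594, -0.0064, 0.2592]
tcp_rot: [0.632, 0.775, -0.0, -0.0]
contact_force: [-0.2, -0.6, 0.6]
opening: 0.496
finger_force: 0.0
d [0.0042 0.0012 0.1062] rv [-0.0003  0.0002 -0.0053] q [-0.24 -0.23  2.05 -0.    1.32 -0.44] t 1.975
[[371.64829954431775, 0.0, 316.51471437429717], [0.0, 371.64829954431775, 240.5424279029708], [0.0, 0.0, 1.0]] [0.44585593 0.06008297 0.40128001] [[0.979, 0.195, 0.053], [0.202, -0.945, -0.259], [-0.0, 0.264, -0.964]]
```

View pics/w1.png

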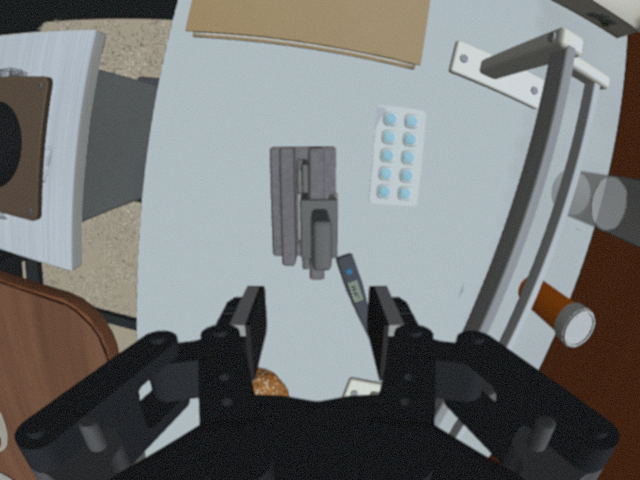

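The wrist view shows the tab at about (323,240), aligned between the fingers. I'll check its predicted position with the fisheye model.

Run:
```python
from h import *
K,t,Rm=load('w1')
def fp(p):
    c=Rm.T@(np.array(p)-t); th=np.arctan2(np.hypot(c[0],c[1]),c[2]); return (K[:2,2]+K[0,0]*th*c[:2]/np.hypot(c[0],c[1])).round(1)
y=.208; Rz=R.from_euler('z',y).as_matrix(); o=np.array([.4597,-.002,.186])
for dx,dy in((-.006,.016),(.006,.016),(-.006,-.016),(.006,-.016)): print(fp(o+Rz@[dx,dy,0]),fp(o+Rz@[dx,dy,-.045]))
a=cv2.imread('pics/w1.png')[180:290,255:355]; cv2.imwrite('pics/w1c.png',cv2.resize(a,None,fx=5,fy=5,interpolation=cv2.INTER_CUBIC))
```

```text
[308.1 222. ] [309.6 208.3]
[328.4 221.9] [326.4 208.3]
[308.7 272.7] [310.  251.4]
[328.2 272.6] [326.4 251.3]
```

View pics/w1c.png

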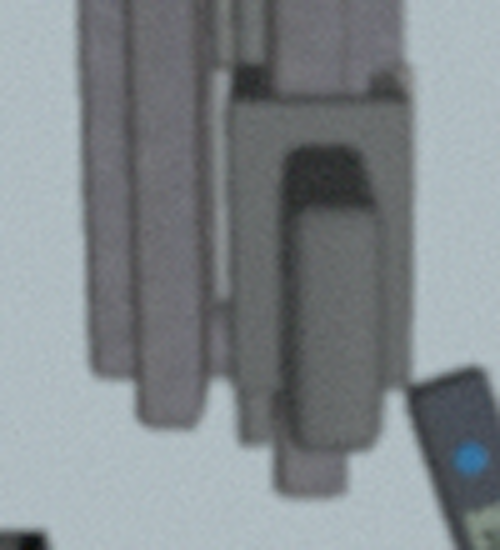

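```bash
echo '0 0.0015 0.02 0 0 0 0.5
0 0.0015 0.05 0 0 0 0.5
0 0.0015 0.08 0 0 0 0.5
0 0.0015 0.1 0 0 0 0.5
0 0.0015 0.107 0 0 0 0.5
0 0.0015 0.107 0 0 0 0.5' | python3 inch.py
python3 go.py .461 -.002 .151 .208
```

```text
time: 2.78
eef_pos: [0.461, -0.0055, 0.1524]
tcp_rot: [0.632, 0.775, -0.0, -0.0]
contact_force: [0.2, -0.4, 0.7]
opening: 0.501
finger_force: 0.0
d [0.0034 0.0007 0.0014] rv [-0.0004 -0.0001 -0.0045] q [-0.23 -0.11  2.16 -0.    1.1  -0.44] t 2.775
```

```bash
echo '0.0035 0.0005 0.0015 0 0 -0.0045 0.5
0.0035 0.0005 0.0015 0 0 -0.0045 0.0
0.0035 0.0005 0.0015 0 0 -0.0045 0.0
0.0035 0.0005 0.0015 0 0 -0.0045 0.0
0.0035 0.0005 0.0015 0 0 -0.0045 0.0
0.0035 0.0005 0.0015 0 0 -0.0045 0.0
0.0035 0.0005 0.0015 0 0 -0.0045 0.0' | python3 inch.py 60
python3 go.py .461 -.002 .151 .208
```

```text
time: 3.65
eef_pos: [0.4604, -0.0016, 0.1517]
tcp_rot: [0.629, 0.777, -0.001, -0.0]
contact_force: [-2.9, -0.5, 5.7]
opening: 0.128
finger_force: 59.3
d [-0.0006  0.0005  0.0007] rv [-0.0019  0.0002  0.0016] q [-0.22 -0.11  2.16 -0.    1.1  -0.43] t 3.65
```

```bash
echo '0 0 -0.01 0 0 0 0
0 0 -0.03 0 0 0 0
0 0 -0.06 0 0 0 0
0 0 -0.09 0 0 0 0
0 0 -0.105 0 0 0 0
0 0 -0.105 0 0 0 0
0 0 -0.105 0 0 0 0' | python3 inch.py
python3 go.py .6033 -.0176 .256 -.056
```

```text
time: 4.53
eef_pos: [0.46, -0.0012, 0.2543]
tcp_rot: [0.629, 0.777, -0.0, -0.001]
contact_force: [0.7, -0.9, -1.5]
opening: 0.132
finger_force: 59.1
d [-0.0458  0.1367 -0.0021] rv [-0.0023 -0.0008  0.2651] q [-0.22 -0.22  2.06  0.    1.31 -0.43] t 4.525
```

```bash
echo '-0.010 0.03 -0.002 -0.002 0 0.066 0
-0.022 0.065 -0.002 -0.002 0 0.133 0
-0.034 0.1 -0.002 -0.002 0 0.199 0
-0.042 0.125 -0.002 -0.002 0 0.25 0
-0.0458 0.1367 -0.002 -0.002 0 0.265 0
-0.0458 0.1367 -0.002 -0.002 0 0.265 0
-0.0458 0.1367 -0.002 -0.002 0 0.265 0
-0.0458 0.1367 -0.002 -0.002 0 0.265 0' | python3 inch.py
python3 go.py .6033 -.0176 .256 -.056
python3 - <<'E'
from h import *
shot('side','s2');shot('top','t2')
a=cv2.resize(cv2.imread('pics/s2.png')[160:330,170:400],None,fx=2.6,fy=2.6,interpolation=cv2.INTER_CUBIC)
b=cv2.resize(cv2.imread('pics/t2.png')[170:270,210:420],None,fx=2.8,fy=2.8,interpolation=cv2.INTER_CUBIC)
print(a.shape,b.shape)
cv2.imwrite('pics/s2c.png',cv2.resize(cv2.imread('pics/s2.png')[150:310,190:390],None,fx=4,fy=3.75*1,interpolation=cv2.INTER_CUBIC))
E
```

```text
time: 5.52
eef_pos: [0.6033, -0.0176, 0.258]
tcp_rot: [0.726, 0.687, 0.001, 0.001]
contact_force: [-0.0, -0.4, -2.3]
opening: 0.127
finger_force: 59.1
d [0.    0.    0.002] rv [ 0.0019 -0.0003  0.0004] q [-0.2   0.11  1.73  0.    1.3  -0.14] t 5.525
(442, 598, 3) (280, 588, 3)
```

View pics/s2c.png

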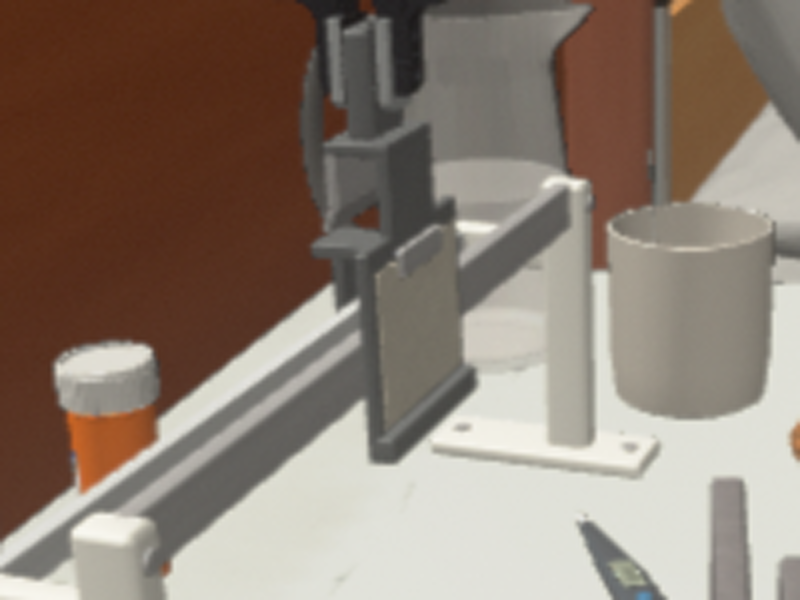

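The side crop shows the board held upright above the bar. Its bridge corners are at crop (325,143) and (385,150), and the post tops are at (566,183) and (118,525). I'll compare the bar and the bridge numerically in this same camera.

Run:
```python
from h import *
u=lambda p:((p[0]+.5)/4-.5+190,(p[1]+.5)/3.75-.5+150)
n=plane('side',u((116,528)),2,.165);f=plane('side',u((567,184)),2,.165); print(n,f,np.linalg.norm(n-f))
Rz=R.from_euler('z',-.056).as_matrix(); tc=np.array([.6033,-.0176,.258-.0165])
for p in([-.014,.022,.006],[.017,.022,.006],[-.014,.022,0],[-.014,-.022,.006],[-.006,.016,.051],[-.014,.045,-.125]): print(p,((proj('s2',tc+Rz@p)-[190,150]+.5)*[4,3.75]-.5).round())
# top view: post/bar lines; bar edges by gradient profile at several columns
g=cv2.cvtColor(cv2.imread('pics/top.png'),6).astype(int)
for c in(190,220,250,280,310,345,370,390): print(c,g[212:240,c].tolist())
rm=np.array([.60269,-.02757,.165])
for y in(.15,.05,-.05,-.15): print(y,[proj('top',rm+Rz@[x,y,z]) for x,z in((.005,0),(-.005,0),(-.005,-.025))])
```

```text
[0.61471175 0.18945718 0.165     ] [ 0.58868152 -0.23451954  0.165     ] 0.4247750391534053
[-0.014, 0.022, 0.006] [387. 146.]
[0.017, 0.022, 0.006] [313. 142.]
[-0.014, 0.022, 0] [388. 161.]
[-0.014, -0.022, 0.006] [432. 121.]
[-0.006, 0.016, 0.051] [368.  31.]
[-0.014, 0.045, -0.125] [381. 467.]
190 [166, 166, 165, 166, 165, 165, 140, 115, 109, 110, 101, 67, 44, 67, 144, 165, 165, 165, 151, 130, 124, 124, 129, 131, 130, 137, 140, 148]
220 [142, 141, 142, 142, 143, 142, 142, 128, 113, 109, 109, 111, 82, 49, 44, 122, 143, 143, 142, 143, 142, 142, 142, 143, 142, 142, 143, 142]
250 [142, 142, 143, 143, 143, 141, 143, 143, 122, 112, 111, 110, 113, 95, 60, 44, 80, 130, 142, 142, 142, 142, 142, 142, 143, 142, 142, 142]
280 [142, 142, 142, 142, 142, 143, 143, 142, 142, 142, 126, 113, 111, 110, 106, 72, 47, 53, 123, 142, 142, 142, 143, 142, 143, 142, 142, 142]
310 [142, 143, 143, 136, 134, 140, 142, 142, 143, 143, 142, 124, 113, 110, 109, 110, 87, 55, 43, 102, 136, 142, 143, 143, 142, 143, 143, 143]
345 [138, 143, 142, 142, 142, 142, 143, 143, 142, 142, 143, 142, 143, 126, 114, 110, 109, 105, 73, 46, 53, 123, 142, 143, 142, 143, 143, 142]
370 [142, 142, 143, 142, 142, 143, 143, 142, 143, 143, 143, 142, 142, 142, 126, 113, 108, 109, 109, 78, 48, 42, 122, 143, 143, 142, 143, 142]
390 [166, 166, 165, 165, 166, 165, 165, 166, 166, 165, 165, 165, 166, 165, 165, 139, 116, 111, 111, 110, 77, 48, 43, 142, 166, 165, 165, 165]
0.15 [array([202.6, 218.2]), array([202.2, 223.6]), array([204.9, 226.4])]
0.05 [array([258.5, 220.6]), array([258.1, 226. ]), array([259.5, 228.7])]
-0.05 [array([314.4, 222.9]), array([314.1, 228.4]), array([314.2, 231.1])]
-0.15 [array([370.4, 225.3]), array([370.3, 230.8]), array([369. , 233.4])]
```

The bar and board agree within about 1 mm in x. I'll lower the board while watching the force.

```bash
echo '0 0 0.015 0.002 0 0.002 0
0 0 0.03 0.002 0 0.002 0
0 0 0.04 0.002 0 0.002 0
0 0 0.05 0.002 0 0.002 0
0 0 0.06 0.002 0 0.002 0
0 0 0.068 0.002 0 0.002 0
0 0 0.068 0.002 0 0.002 0' | python3 inch.py
python3 go.py .6033 -.0176 .182 -.0585
```

```text
time: 6.5
eef_pos: [0.6036, -0.0177, 0.1888]
tcp_rot: [0.727, 0.686, -0.0, -0.001]
contact_force: [-0.7, -0.5, -1.6]
opening: 0.132
finger_force: 59.2
d [ 0.0001 -0.0003  0.0068] rv [-0.0017 -0.0005  0.0006] q [-0.2   0.17  1.79  0.    1.18 -0.14] t 6.5
```

```bash
echo '0 0 0.002 0 0 0 0
0 0 0.004 0 0 0 0
0 0 0.005 0 0 0 0
0 0 0.005 0 0 0 0' | python3 inch.py; echo '0 0 0.001 0 0 0 0
0 0 0.002 0 0 0 0
0 0 0.002 0 0 0 0' | python3 inch.py
```

```text
time: 7.0
eef_pos: [0.6041, -0.0178, 0.1848]
tcp_rot: [0.727, 0.686, 0.0, -0.0]
contact_force: [-0.3, -0.3, -1.7]
opening: 0.127
finger_force: 59.2
time: 7.38
eef_pos: [0.604, -0.0178, 0.1827]
tcp_rot: [0.727, 0.686, 0.0, -0.0]
contact_force: [0.0, -1.1, -2.0]
opening: 0.129
finger_force: 59.2
```

```bash
for i in 1 2; do echo '0 0 0.001 0 0 0 0
0 0 0.001 0 0 0 0' | python3 inch.py | grep -E 'pos|contact'; done
```

```text
eef_pos: [0.6042, -0.0178, 0.1819]
contact_force: [0.2, 0.7, -1.4]
eef_pos: [0.6042, -0.0178, 0.1819]
contact_force: [-2.3, 0.2, 4.6]
```

The bridge is seated on the bar at the predicted height, about 10.7 cm from the pointer. Before sliding I'll refine the pointer tip's position along the bar.

Run:
```python
from h import *
g=cv2.cvtColor(cv2.imread('pics/top.png'),6).astype(int)
for r in range(184,216,1): 
    m=np.where(g[r,325:360]<105)[0]+325
    print(r,m.min() if len(m) else None,m.max() if len(m) else None,len(m),end=' | ')
print()
for r in range(205,216): print(r,g[r,334:352].tolist())
rm=np.array([.60269,-.02757,.165]);Rz=R.from_euler('z',-.0585).as_matrix()
for uv in((341.5,213),(342,213),(342.5,213)):
    p=plane('top',uv,2,.167); print(uv,p,(Rz.T@(p-rm)).round(4))
for x in(0,.02,.054):print(proj('top',[.62202,-.12613,.167]+Rz@[x,0,0]))
```

```text
184 None None 0 | 185 335 350 16 | 186 334 350 17 | 187 334 350 17 | 188 334 350 17 | 189 334 350 17 | 190 334 350 17 | 191 334 350 17 | 192 334 350 17 | 193 334 350 17 | 194 334 350 17 | 195 334 350 17 | 196 333 350 18 | 197 333 349 17 | 198 334 349 16 | 199 333 349 17 | 200 332 350 19 | 201 331 351 21 | 202 325 352 28 | 203 325 359 35 | 204 332 359 28 | 205 333 351 19 | 206 333 350 18 | 207 333 349 17 | 208 333 348 16 | 209 336 347 12 | 210 338 346 9 | 211 339 344 6 | 212 340 343 4 | 213 341 342 2 | 214 None None 0 | 215 None None 0 | 
205 [64, 77, 78, 78, 78, 78, 77, 78, 79, 78, 78, 77, 77, 77, 78, 73, 60, 93]
206 [43, 66, 77, 78, 77, 77, 77, 79, 78, 77, 77, 77, 77, 79, 72, 67, 99, 132]
207 [29, 45, 66, 77, 77, 77, 78, 78, 77, 78, 77, 77, 78, 71, 54, 97, 134, 142]
208 [40, 29, 45, 67, 77, 77, 77, 77, 77, 77, 76, 77, 68, 45, 74, 122, 142, 142]
209 [122, 120, 101, 67, 68, 78, 77, 78, 78, 78, 76, 67, 62, 71, 108, 138, 142, 142]
210 [143, 143, 135, 105, 67, 69, 78, 77, 77, 76, 64, 60, 103, 128, 135, 142, 143, 142]
211 [142, 142, 143, 136, 105, 68, 69, 77, 74, 61, 76, 112, 135, 142, 143, 143, 142, 143]
212 [142, 143, 142, 142, 136, 106, 70, 67, 60, 74, 116, 138, 143, 143, 142, 142, 142, 142]
213 [142, 143, 142, 143, 142, 135, 106, 77, 101, 128, 138, 143, 143, 143, 143, 142, 142, 142]
214 [142, 142, 142, 142, 143, 143, 136, 127, 135, 143, 143, 142, 142, 143, 142, 142, 142, 143]
215 [143, 142, 142, 142, 142, 142, 142, 143, 143, 142, 142, 142, 143, 142, 142, 142, 143, 142]
(341.5, 213) [ 0.62201454 -0.12642612  0.167     ] [ 0.0251 -0.0976  0.002 ]
(342, 213) [ 0.62200349 -0.1273196   0.167     ] [ 0.0251 -0.0984  0.002 ]
(342.5, 213) [ 0.62199243 -0.12821308  0.167     ] [ 0.0252 -0.0993  0.002 ]
[341.3 213. ]
[341.8 202.1]
[342.5 183.8]
```

```bash
echo '-0.007 0 0 0 0 0 0
-0.016 0 0 0 0 0 0
-0.025 0 0 0 0 0 0
-0.034 0 0 0 0 0 0
-0.043 0 0 0 0 0 0
-0.050 0 0 0 0 0 0
-0.054 0 0 0 0 0 0
-0.054 0 0 0 0 0 0' | python3 inch.py; python3 go.py .6 -.1 .182 -.0585
```

```text
time: 8.88
eef_pos: [0.6017, -0.0727, 0.1818]
tcp_rot: [0.727, 0.686, 0.001, 0.001]
contact_force: [0.6, 3.4, 6.0]
opening: 0.127
finger_force: 60.4
d [-0.0274 -0.0001 -0.0001] rv [ 0.0023  0.0003 -0.    ] q [-0.29  0.18  1.8   0.    1.16 -0.23] t 8.875
```

```bash
echo '-0.007 0 0 0 0 0 0
-0.016 0 0 0 0 0 0
-0.025 0 0 0 0 0 0
-0.034 0 0 0 0 0 0
-0.042 0 0 0 0 0 0
-0.048 0 0 0 0 0 0
-0.052 0 0 0 0 0 0
-0.052 0 0 0 0 0 0
-0.052 0 0 0 0 0 0' | python3 inch.py; python3 go.py .6 -.1257 .182 -.0585
python3 - <<'E'
from h import *
shot('side','s3');shot('top','t3')
E
```

```text
time: 10.0
eef_pos: [0.5985, -0.1244, 0.1818]
tcp_rot: [0.727, 0.686, 0.001, 0.001]
contact_force: [0.1, 3.7, 6.8]
opening: 0.13
finger_force: 60.4
d [-0.0012  0.0015 -0.0002] rv [0.002  0.0004 0.0001] q [-0.37  0.19  1.78  0.    1.16 -0.31] t 10.0
```

Position is within about 0.5 mm by the arm's readings. I'll ease the load, release and retreat upward.

```bash
echo '-0.0005 0 -0.0005 0 0 0 0
-0.0005 0 -0.001 0 0 0 0' | python3 inch.py; echo '0 0 0 0 0 0 0.2
0 0 0 0 0 0 0.35
0 0 0 0 0 0 0.45
0 0 0 0 0 0 0.45
0 0 -0.01 0 0 0 0.45
0 0 -0.03 0 0 0 0.45
0 0 -0.06 0 0 0 0.45
0 0 -0.1 0 0 0 0.45
0 0 -0.12 0 0 0 0.45
0 0 -0.12 0 0 0 0.45' | python3 inch.py
```

```text
time: 10.35
eef_pos: [0.5983, -0.1248, 0.1819]
tcp_rot: [0.727, 0.686, 0.0, 0.001]
contact_force: [2.8, 2.5, 2.4]
opening: 0.132
finger_force: 59.9
time: 11.6
eef_pos: [0.5988, -0.1245, 0.3048]
tcp_rot: [0.727, 0.686, 0.001, 0.002]
contact_force: [-0.0, -0.3, -0.4]
opening: 0.447
finger_force: 0.0
```

```bash
echo '-0.06 -0.03 -0.01 0 0 0 0.45
-0.12 -0.06 -0.02 0 0 0 0.45
-0.17 -0.1 -0.03 0 0 0 0.45
-0.22 -0.1 -0.03 0 0 0 0.45
-0.22 -0.1 -0.03 0 0 0 0.45
-0.22 -0.1 -0.03 0 0 0 0.45' | python3 inch.py
python3 - <<'E'
from h import *
for n in('side','top'): shot(n,n+'4')
g=cv2.cvtColor(cv2.imread('pics/top4.png'),6).astype(int); g0=cv2.cvtColor(cv2.imread('pics/top.png'),6).astype(int)
Rz=R.from_euler('z',-.0585).as_matrix(); o=np.array([.62202,-.1264,.165])+Rz@[-.0255,0,0]
P=lambda p:proj('top',o+Rz@p)
for n,p in dict(tabtop=[0,0,.051],tl=[0,.016,.051],tr=[0,-.016,.051],fl=[-.006,.016,.051],bl=[.006,.016,.051],brl=[-.011,.022,.006],brr=[-.011,-.022,.006],pll=[-.011,.045,-.033],plr=[-.011,-.045,-.033],footl=[-.02,.045,-.125],footr=[-.02,-.045,-.125]).items(): print(n,P(p))
print('cols 310..380')
for r in range(206,252,2): print(r,g[r,306:378].tolist())
E
```

```text
time: 12.35
eef_pos: [0.4849, -0.3375, 0.3297]
tcp_rot: [0.727, 0.686, 0.0, -0.002]
contact_force: [0.4, 0.7, -1.1]
opening: 0.449
finger_force: 0.0
tabtop [342.2 221.3]
tl [332.8 220.9]
tr [351.7 221.7]
fl [332.6 224.4]
bl [332.9 217.4]
brl [328.4 232.1]
brr [353.2 233.2]
pll [315.4 235.5]
plr [364.4 237.7]
footl [315.2 248.3]
footr [360.3 250.3]
cols 310..380
206 [159, 159, 158, 158, 158, 158, 158, 157, 158, 158, 159, 158, 159, 160, 159, 160, 160, 159, 158, 158, 157, 157, 157, 157, 158, 158, 132, 73, 50, 75, 88, 89, 89, 88, 88, 88, 89, 88, 88, 89, 88, 90, 82, 76, 113, 149, 160, 160, 159, 160, 158, 158, 159, 158, 158, 155, 152, 153, 153, 154, 154, 151, 148, 149, 148, 148, 145, 143, 143, 142, 143, 141]
208 [161, 160, 160, 160, 159, 159, 159, 159, 159, 159, 160, 161, 161, 161, 162, 161, 161, 161, 160, 159, 160, 159, 158, 159, 159, 159, 134, 81, 47, 33, 52, 77, 89, 88, 89, 89, 89, 88, 87, 88, 77, 52, 84, 138, 161, 161, 161, 160, 161, 161, 161, 160, 160, 160, 160, 161, 160, 161, 161, 160, 161, 161, 161, 161, 162, 160, 160, 161, 161, 160, 161, 161]
210 [161, 161, 162, 161, 160, 161, 161,
[... 6360 characters left out ...]
161, 161]
248 [161, 161, 161, 161, 160, 160, 161, 160, 161, 153, 128, 110, 109, 109, 110, 109, 98, 83, 85, 85, 85, 75, 62, 63, 62, 63, 63, 56, 49, 50, 51, 52, 54, 55, 57, 58, 59, 61, 62, 63, 63, 65, 68, 68, 70, 71, 70, 72, 72, 74, 78, 79, 81, 81, 83, 129, 161, 161, 160, 160, 161, 161, 161, 161, 161, 161, 161, 161, 161, 161, 161, 161]
250 [161, 161, 161, 161, 161, 161, 161, 161, 161, 161, 161, 161, 161, 161, 161, 160, 161, 161, 161, 161, 161, 161, 161, 161, 160, 161, 162, 161, 161, 160, 161, 161, 157, 151, 151, 152, 152, 151, 148, 145, 145, 144, 145, 142, 140, 140, 140, 140, 139, 139, 137, 137, 137, 137, 144, 156, 161, 161, 161, 161, 161, 161, 161, 161, 161, 161, 161, 161, 161, 161, 161, 161]
```

Measured in the top camera, the tab and bridge edges (333.3–351 and 328.3–353.2) match the predictions for exact alignment within about 0.3 mm. The plate hangs square, so I'll hand the job in.

```bash
python3 -c "
from plant import ctrl, ticket, read_camera
print(ticket.sign_off())"
```

```text
the job is handed in; nothing more can be done
None
```

The board hangs by itself on the bar, plate on the robot's side. It was hooked about 10.7 cm from the pointer and slid without lifting; its tab is in line with the tip to within about 0.3 mm by the top camera. The job was handed in at about 12.5 s, and I did not re-image the other items afterwards.

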